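# Vent the vacuum chamber through the guarded bleed valve

## Task

The chamber on the vacuum station is still pumped down and has to be let up to air. First shut off the pump: swing the lever of the pump valve (the one over the scalloped index plate) round to its last, double-marked notch, across the pipe and pointing at the robot, and leave it there. Then flip the safety catch of the bleed lever right over to the back, pull that spring-closed lever all the way round towards the robot and hold it fully open with the gripper: the program finishes while still holding it, with everything else on the bench left where it was.

Things in the scene. Friction and masses are not known exactly. Their poses are not given: they have to be found in the camera images.
- station: fixed vacuum station on a grey plate 210 x 930 x 10 mm; from -y to +y: grey pump (handle up to 178 mm), pump valve, bleed valve with catch, steel chamber (158 mm, lid gauge up to 235 mm). Origin on the bench under the plate's middle; x points away from the robot, y along the plate to the chamber. A 21 mm header pipe runs along y at x = +50 mm, axis 72 mm up. Place and yaw vary.
- pump_lever (a joint): pump valve's lever, rad about its upright stem: 0 = along the header pipe, pointing to the station's +y (open); grows anticlockwise from above; 1.571 = across the pipe, pointing to the station's -x, at the robot (closed). A spring roller holds it in 7 notches, one every 0.262; the last has a long double mark; it starts in one of the first four. 3 to 5 N at the grip; near a notch it snaps in.
- pump_stem (a point): point on the pump valve's upright stem axis, at the height of the middle of its lever (114 mm above the bench). The nut on the stem rises 15 mm above this point; the index plate round it, 104 mm in diameter, lies 14 to 22 mm below it.
- pump_grip (a point): middle of the black sleeve of the pump valve's lever, 115 mm from the stem axis; turns with the lever, its y axis points outwards along it. Sleeve 20 mm wide, 13 mm thick, 58 mm long; the lever ends 25 mm farther out. Free space round it; the base plate is 104 mm below.
- catch (a joint): bleed lever's safety catch, rad: 0 = down, its lip hangs in front of the bleed lever and blocks it; turns up and over, away from the robot, about an axis along the station's y, to a stop at 2.0 where it leans back and the lever is free. Rests at either end by its own weight (about 70 g), falls over past about 1.0.
- catch_hinge (a point): middle of the catch's hinge pin, 100 mm above the bench, behind the bleed lever; the pin runs along the station's y.
- catch_tab (a point): middle of the catch's thumb tab: steel tongue 38 mm long (along the station's x when down), 16 mm wide (y), 8 mm thick, standing out in front of the bleed lever towards the robot, 130 mm above the bench. Turns about the hinge pin on a 78 mm radius: when down it is 72 mm nearer the robot than the pin and 30 mm above it.
- bleed_lever (a joint): bleed valve's lever, rad about its upright stem: 0 = closed, pointing to the station's +y; grows anticlockwise from above to a stop at 1.571 = fully open, pointing to the station's -x, at the robot. A spring always turns it back to 0: about 4 N at the grip when closed, 8 N when fully open. With the catch down it moves less than 0.1.
- bleed_stem (a point): point on the bleed valve's upright stem axis, at the height of the middle of its lever (114 mm above the bench). The nut on the stem rises 15 mm above this point; the catch crosses the closed lever 42 mm from the stem.
- bleed_grip (a point): middle of the black sleeve of the bleed lever, 115 mm from the stem axis (turns with the lever; its y axis points outwards along the lever). Sleeve and lever have the sizes of the pump valve's lever.
- amber_bottle: brown glass bottle with white cap, 50 mm diameter, 105 mm tall, on the bench in front of the station; origin at the centre of its underside. To be left alone.
- screw_bottle: clear glass bottle with a blue cap, 76 mm diameter, 150 mm tall, on the bench in front of the chamber; origin at the centre of its underside. To be left alone.
- white_jar: white plastic jar, 66 mm diameter, 75 mm tall, on the bench in front of the pump; origin at the centre of its underside. To be left alone.
- beaker: empty glass beaker, 66 mm diameter, 85 mm tall, on the bench in front of the bleed lever; origin at the centre of its underside. To be left alone.
- clamp_ring: aluminium pipe clamp, a ring of 54 mm diameter and 14 mm high with a screw block, lying on the base plate between the two valves; origin at the centre of its underside. To be left alone.
- spanner: steel spanner 150 mm long, lying on the base plate in front of the pump valve's pipe; origin at the centre of its underside (middle of its length). To be left alone.
- blind_flange: aluminium blanking flange, 40 mm diameter, 14 mm high, lying on the base plate below the bleed lever; origin at the centre of its underside. To be left alone.

How it is judged:
By the outcome, as a careful person would: the job done as asked, in the order asked, and still so for the second after the job is handed in, while the arm keeps its last pose, push and grip.
It also fails if it takes over 54 s, if anything falls off the work surface, if the arm or the gripper's body presses on something with over 40 N, if the wrist force passes 120 N, or if a joint passes its speed limit or range.

## Robot

A 6-joint arm with a two-finger parallel gripper is mounted at the origin on the work surface. World frame = base frame: x ahead of the robot, y to its left, z up, the work surface at z = 0. Lengths are in m, angles in rad, forces in N, time in s.
With the tool pointing down it reaches from about 0.3 to 0.775 m from the base axis. Payload 14.6 kg.
Tool frame: the origin (TCP) lies at the very end of the fingers, on their centre line; the grasp point (between the pads) lies 19 mm behind it; z points along the fingers, y is the direction in which the jaws open and shut (so a half turn about z gives the same grasp; the last joint's range is limited). The gripper opens to 94 mm and grips with 3 to 60 N. Pads are 16 mm wide; open, the fingers measure 119 mm over their backs; the gripper's body (75 mm by 177 mm) begins 78 mm behind the grasp point.
Start: joints at [-1.356, 0.3, 1.521, -0, 1.321, -0.067], TCP at [0.153, -0.528, 0.205] pointing down, gripper open.
Joint ranges: [-3.03, 3.03], [-0.79, 2.21], [0.23, 2.52], [-1.04, 4.18], [0, 3.07], [-2.55, 2.55]. Speed limits (rad/s): [2.22, 2.22, 2.57, 3.14, 3.14, 3.14].

## Interface

Orientations are given as [roll, pitch, yaw] about the fixed x, y, z axes, in that order (R = Rz(yaw) Ry(pitch) Rx(roll)).
In Python, from station import ctrl, eyes gives the robot as it stands.
- The arm moves only by the tool jog_arm, never from a script. Its argument "moves" is a list of rows, each a list of 3 entries, a list of its own where there are three numbers: the shift along the world's x, y, z in mm, then the turn, a rotation vector about the world's x, y, z in units of 5 degrees (1.0 is 5 degrees), then the finger opening in mm, from 0 to 94. In form: [[[tx, ty, tz], [wx, wy, wz], jaw], ...]. A call has 1 to 5 rows; each row is the pose to reach, as a shift and turn from the pose commanded when the call began; what a row does not reach only later rows make up. A row lasts 1/12 s, in which the tool goes at most 41.7 mm and 7.16 degrees, less where a joint would pass 70% of its speed; a pose out of reach is approached as far as the arm can. A call with a gripper value outside its range is refused whole. The fingers move at their own pace and stop on an object; "squeeze" is the grip in N (left out, the last holds). Time passes only in rows, so rows that repeat a pose let the fingers close. It gives the time, the measured TCP pose, the force and the opening at its end, in the units of the state.
- ctrl.get_obs(): the state, without advancing time (a new reading comes with each control period).
- eyes.camera(name): name is "side" or "top" or "wrist"; returns a dict with "frame" (400x640x3 uint8, red, green, blue), "vertical_fov" (degrees; the focal length in pixels is half the picture's height over the tangent of half this angle, whatever the lens; pixels are square), "cx", "cy" (the principal point, pixels), "k1" (the pictures are not rectified: a ray, as slopes to the right and down, at radius r is drawn at 1 + k1 r^2 times it, then the intrinsics apply), "eye" and "attitude" of the camera in the world; the wrist camera has in their place "hand_eye" (4x4, takes a point from camera to tool coordinates, whose origin is the TCP and whose axes are the flange's). Camera axes: x right, y down, z forward; pixel columns grow to the right and rows downward; lengths in m; the calibration is good to about 2 mm. A picture is of the moment at which its call begins: read the wrist's pose just before it. There is no depth.
- ctrl.hand_in(): hands the job in, once; it reports no verdict.
The state is a dict: "time_s": time; "qpos": joint angles; "joint_vel": joint speeds; "tau": joint torques, N m; "ee_pos": TCP position; "eef_rot": TCP orientation; "force": force on the tool from outside, world axes, zero at the start; "moment": the same for the moment, N m; "grip_width": finger opening in m.
Only numpy, scipy, OpenCV 4.12 (cv2) and the standard library are available. Lean on these libraries where they do the work, as an engineer would, in place of code of your own. Each camera call takes 0.05 s, during which the arm holds its last target.

## Working session

There is one attempt and no reset: what is moved stays moved. The work goes in short steps, Python scripts to look and compute and a tool call to move; the robot and the scene stay as the last step left them, time stands still between calls to the robot, and variables do not carry over. Pictures are saved under pics/ and viewed, and the job is handed in when it is done.

Besides the shell and the picture viewer there is one more tool, called after ">>>" as name([rows], argument=value, ...), one row to a line, values as JSON. jog_arm: Moves the arm, as the interface text tells. Its arguments: {"type":"object","properties":{"moves":{"type":"array","items":{"type":"array"}},"squeeze":{"type":"number"}},"required":["moves"]}

```bash
ls; mkdir -p pics
cat > h.py <<'E'
import numpy as np, cv2
from scipy.spatial.transform import Rotation as R
from station import ctrl, eyes
def grab(n):
    o=ctrl.get_obs(); c=eyes.camera(n); return o,c
E
python3 - <<'E'
from h import *
print(ctrl.get_obs())
for n in ["side","top"]:
    o,c=grab(n); cv2.imwrite(f"pics/{n}0.png",c["frame"][:,:,::-1]); np.save(f"pics/{n}0.npy",c,allow_pickle=True)
    print({k:v for k,v in c.items() if k!="frame"})
E
```

```text
pics
{'time_s': 0.0, 'qpos': array([-1.35558407e+00,  3.00440250e-01,  1.52156553e+00,  1.29016079e-05,
        1.32068207e+00, -6.65950466e-02]), 'joint_vel': array([ 0.00103577,  0.00112802,  0.00103408, -0.00154617, -0.00153577,
        0.00149824]), 'tau': array([ 2.37617569e-03, -5.31810200e+01, -3.52734303e+01,  7.09101255e-02,
        2.43897020e-02, -1.34877673e-04]), 'ee_pos': array([ 0.15289998, -0.52805822,  0.20490983]), 'eef_rot': array([-3.14050072e+00, -8.53497909e-05,  2.81804056e-01]), 'force': array([ 0.41389983, -0.49602473,  0.84851149]), 'moment': array([-0.00457547,  0.01461588, -0.05450219]), 'grip_width': 0.09402634431917513}
{'vertical_fov': 42.69447347635742, 'cx': 313.3809236472526, 'cy': 201.11927663096745, 'k1': -0.019200320491772546, 'eye': array([ 0.1795943 , -1.03603139,  0.91516795]), 'attitude': array([-2.19486959,  0.0192003 , -0.33046622])}
{'vertical_fov': 50.823766663169536, 'cx': 319.24868107706465, 'cy': 202.32748330994167, 'k1': 0.012241354488019052, 'eye': array([0.34251534, 0.04725539, 1.16975097]), 'attitude': array([-2.9581772 , -0.01195045, -1.54652536])}
```

View pics/side0.png

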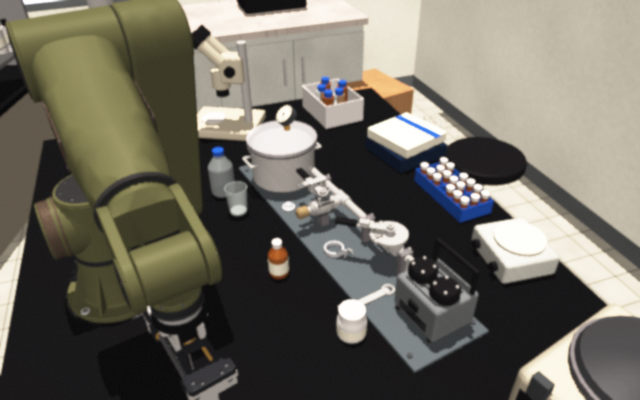

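View pics/top0.png

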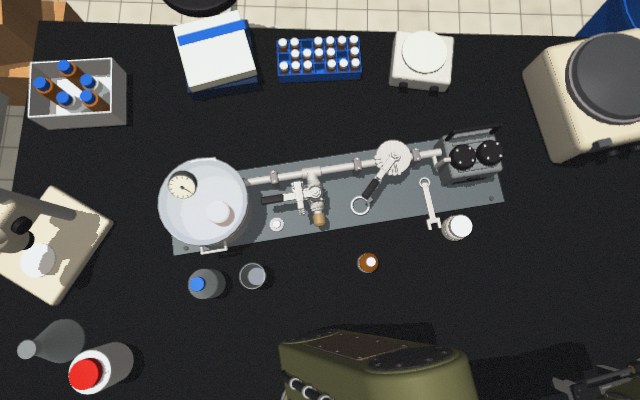

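The top view shows the station running diagonally: chamber at (203,200), bleed valve near (305,195), pump valve near (393,157) with its black grip at about (371,188), and the pump at (470,155). Now I'll zoom in.

```bash
cat >> h.py <<'E'
def cam(c,o=None):
    H,W=c["frame"].shape[:2]; f=H/2/np.tan(np.radians(c["vertical_fov"])/2)
    if "eye" in c: Rm=R.from_euler("xyz",c["attitude"]).as_matrix(); e=np.array(c["eye"])
    else:
        T=np.eye(4);T[:3,:3]=R.from_euler("xyz",o["eef_rot"]).as_matrix();T[:3,3]=o["ee_pos"]
        T=T@np.array(c["hand_eye"]); Rm=T[:3,:3]; e=T[:3,3]
    return f,Rm,e
def ray(c,uv,o=None):
    f,Rm,e=cam(c,o); d=np.array([(uv[0]-c["cx"])/f,(uv[1]-c["cy"])/f]); s=d.copy()
    for _ in range(20): s=d/(1+c["k1"]*(s@s))
    v=Rm@np.array([s[0],s[1],1]); return e,v/np.linalg.norm(v)
def onz(c,uv,z,o=None):
    e,v=ray(c,uv,o); return e+v*(z-e[2])/v[2]
def proj(c,P,o=None):
    f,Rm,e=cam(c,o); p=Rm.T@(np.array(P)-e); s=p[:2]/p[2]; s=s*(1+c["k1"]*(s@s)); return s*f+[c["cx"],c["cy"]]
def tri(r1,r2):
    (a,u),(b,v)=r1,r2; A=np.c_[u,-v]; t=np.linalg.lstsq(A,b-a,rcond=None)[0]
    p,q=a+t[0]*u,b+t[1]*v; return (p+q)/2,np.linalg.norm(p-q)
def load(n): return np.load(f"pics/{n}.npy",allow_pickle=True).item()
def crop(c,x0,y0,x1,y1,k,name):
    im=cv2.resize(c["frame"][y0:y1,x0:x1,::-1],None,fx=k,fy=k,interpolation=cv2.INTER_CUBIC)
    for x in range((x0//20+1)*20,x1,20): cv2.line(im,((x-x0)*k,0),((x-x0)*k,6),(0,255,255),1); cv2.putText(im,str(x),((x-x0)*k+2,14),0,.35,(0,255,255),1)
    for y in range((y0//20+1)*20,y1,20): cv2.line(im,(0,(y-y0)*k),(6,(y-y0)*k),(0,255,255),1); cv2.putText(im,str(y),(8,(y-y0)*k+4),0,.35,(0,255,255),1)
    cv2.imwrite(f"pics/{name}.png",im)
E
python3 - <<'E'
from h import *
t=load("top0"); s=load("side0")
crop(t,230,120,430,245,4,"topc"); crop(s,270,150,430,270,5,"sidec")
# plate corners at z=.01
f,Rm,e=cam(t); print(Rm)
E
```

```text
[[ 0.02426685 -0.98288401  0.18262023]
 [-0.99963409 -0.02604045 -0.00731994]
 [ 0.01195016 -0.18237577 -0.98315628]]
```

View pics/topc.png

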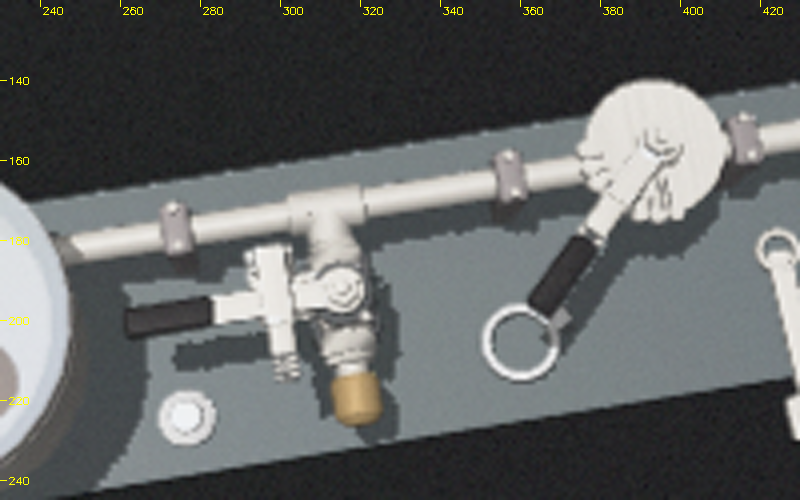

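View pics/sidec.png

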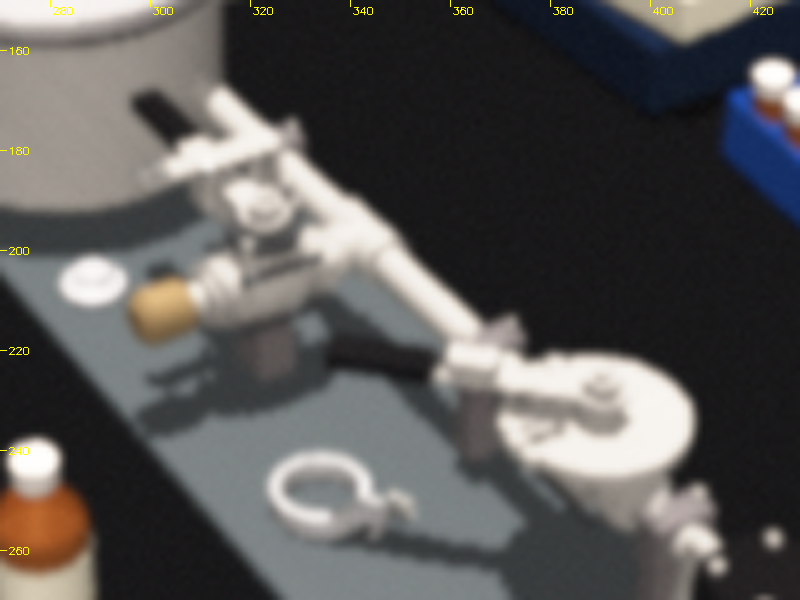

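Run:
```python
from h import *
t=load("top0"); s=load("side0")
hsv=cv2.cvtColor(t["frame"],cv2.COLOR_RGB2HSV); fr=t["frame"].astype(int)
# plate yaw: front edge rows by column
pts=[]
for u in list(range(190,235))+list(range(300,345))+list(range(380,420)):
    col=fr[:,u].sum(1)
    for v in range(270,190,-1):
        if col[v]>180 and col[v-2]>180: 
            pts.append(onz(t,(u,v+.5),.010)[:2]);break
pts=np.array(pts)
l=cv2.fitLine(pts.astype(np.float32),cv2.DIST_HUBER,0,.01,.01).ravel(); d=l[:2]*np.sign(l[1])
print("front edge dir",d,"pt",l[2:], "yaw",np.arctan2(-d[0],d[1]), np.abs((pts-l[2:])@np.array([-d[1],d[0]])).max())
for nm,uv,z in [("pump nut",(394.3,157),.129),("disc",(393,157),.100),("bleed nut",(313.5,191.5),.129),("pump sleeve",(371,187.5),.1205),("bleed sleeve",(270,199),.1205),("bleed sl end",(259,200),.1205),("bleed sl in",(280.5,197.3),.1205),
 ("catch bar",(298,196),.13)]:
    print(nm,onz(t,uv,z).round(4))
# masks
V=hsv[:,:,2]
for nm,(x0,y0,x1,y1) in dict(pump=(360,178,382,200),bleed=(257,192,284,206)).items():
    m=(V[y0:y1,x0:x1]<70).astype(np.uint8)
    n,lab,st,ce=cv2.connectedComponentsWithStats(m); i=1+np.argmax(st[1:,4]); 
    r=cv2.minAreaRect(np.argwhere(lab==i)[:,::-1].astype(np.float32)); c=np.array(ce[i])+[x0,y0]
    print(nm,st[i],c,r,onz(t,c,.1205).round(4))
```

```text
front edge dir [-0.19183661  0.9814269 ] pt [0.47642818 0.02837837] yaw 0.19303317 0.009171899617777804
pump nut [ 0.6594 -0.1505  0.129 ]
disc [ 0.6681 -0.1525  0.1   ]
bleed nut [0.5633 0.0547 0.129 ]
pump sleeve [ 0.5794 -0.0918  0.1205]
bleed sleeve [0.5427 0.1645 0.1205]
bleed sl end [0.5394 0.1921 0.1205]
bleed sl in [0.5478 0.1381 0.1205]
catch bar [0.5504 0.0934 0.13  ]
pump [  2   1  17  20 156] [370.22435897 188.46153846] ((10.520271301269531, 10.371621131896973), (7.55609655380249, 21.622060775756836), 35.53767776489258) [ 0.5769 -0.0898  0.1205]
bleed [  3   2  23  12 149] [271.34228188 198.98657718] ((14.166216850280762, 7.552702903747559), (8.214029312133789, 22.82252311706543), 81.02737426757812) [0.5428 0.1611 0.1205]
```

Run:
```python
from h import *
o,c=grab("wrist"); print({k:v for k,v in c.items() if k!="frame"})
t=load("top0"); s=load("side0")
for nm,uv,z in [("beaker",(252,270),.085),("amber cap",(370.5,262),.105),("screw cap",(196,284),.15),("jar",(461,226),.075),("chamber c",(203,197),.158),("chamber right",(248,195),.158),("spanner1",(424,182),.015),("spanner2",(434,225),.015),("ring",(360,205),.024)]:
    print(nm,onz(t,uv,z).round(3))
for P in [(.668,-.1525,.129),(.6594,-.1505,.129),(.5633,.0547,.129),(.5769,-.0898,.114)]: print(P,proj(s,P).round(1))
```

```text
{'vertical_fov': 71.45387803429188, 'cx': 317.4335876074364, 'cy': 203.33741226474004, 'k1': -0.015956465724079275, 'hand_eye': array([[ 2.64166597e-04, -9.70625089e-01, -2.40596897e-01,
         6.96553282e-02],
       [ 9.99999808e-01,  3.91378307e-04, -4.80949921e-04,
        -1.04962642e-05],
       [ 5.60986466e-04, -2.40596724e-01,  9.70625006e-01,
        -1.79844290e-01],
       [ 0.00000000e+00,  0.00000000e+00,  0.00000000e+00,
         1.00000000e+00]])}
beaker [0.365 0.206 0.085]
amber cap [ 0.391 -0.093  0.105]
screw cap [0.328 0.327 0.15 ]
jar [ 0.493 -0.334  0.075]
chamber c [0.536 0.324 0.158]
chamber right [0.544 0.214 0.158]
spanner1 [ 0.623 -0.255  0.015]
spanner2 [ 0.502 -0.281  0.015]
ring [ 0.551 -0.074  0.024]
(0.668, -0.1525, 0.129) [390.4 223. ]
(0.6594, -0.1505, 0.129) [386.9 223.3]
(0.5633, 0.0547, 0.129) [322.2 187.2]
(0.5769, -0.0898, 0.114) [346.5 221.1]
```

>>> jog_arm([
  [[15,30,25],[0,0,0],94],
  [[45,60,50],[0,0,0],94],
  [[75,85,75],[0,0,0],94],
  [[105,110,95],[0,0,0],94],
  [[135,135,115],[0,0,0],94],
])

```text
time_s: 0.57
ee_pos: [0.2773, -0.4015, 0.3138]
eef_rot: [3.141, -0.0, 0.281]
force: [0.2, -0.8, 0.1]
grip_width: 0.0939
```

>>> jog_arm([
  [[30,30,10],[0,0,-0.5],94],
  [[60,60,20],[0,0,-1],94],
  [[90,90,30],[0,0,-2],94],
  [[120,120,30],[0,0,-3],94],
  [[150,150,30],[0,0,-4],94],
])

```text
time_s: 0.98
ee_pos: [0.4226, -0.2562, 0.3434]
eef_rot: [3.141, -0.001, -0.072]
force: [0.7, -1.5, 0.8]
grip_width: 0.0941
```

>>> jog_arm([
  [[20,30,0],[0,0,-1],94],
  [[40,60,0],[0,0,-2],94],
  [[60,90,0],[0,0,-3],94],
  [[80,120,0],[0,0,-4],94],
  [[80,120,0],[0,0,-4],94],
])

```text
time_s: 1.4
ee_pos: [0.5035, -0.1336, 0.3421]
eef_rot: [-3.141, 0.001, -0.419]
force: [-0.3, 0.0, 0.3]
grip_width: 0.0942
```

Run:
```python
from h import *
o,c=grab("wrist"); c["obs"]=o; np.save("pics/w1.npy",c,allow_pickle=True); print(o["ee_pos"],o["eef_rot"],o["time_s"],o["qpos"])
cv2.imwrite("pics/w1.png",c["frame"][:,:,::-1])
```

```text
[ 0.5035005  -0.13356897  0.34208436] [-3.14069687e+00  1.02081599e-03 -4.19297147e-01] 1.4 [-3.30138830e-01  1.68856420e-01  1.37013216e+00  9.83644625e-04
  1.60354106e+00  1.65998684e+00]
```

View pics/w1.png

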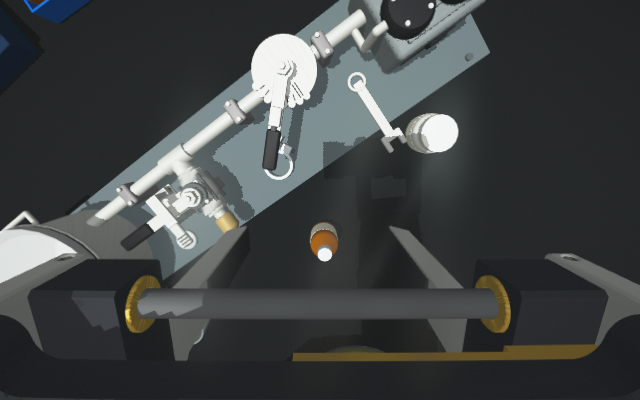

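The wrist view shows the pump nut near (286,68), the pump sleeve around (271,149), the bleed nut near (194,197), the bleed sleeve around (137,236) and the catch tab near (186,240). I'll zoom in to refine these.

Run:
```python
from h import *
c=load("w1"); crop(c,240,25,330,185,5,"w1a")
im=c["frame"]; crop(c,115,160,245,260,6,"w1b")
```

```text
(no output)
```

View pics/w1a.png

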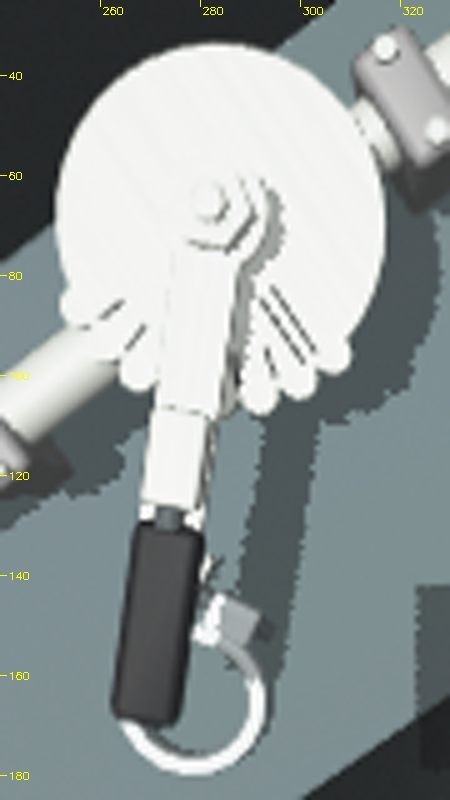

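View pics/w1b.png

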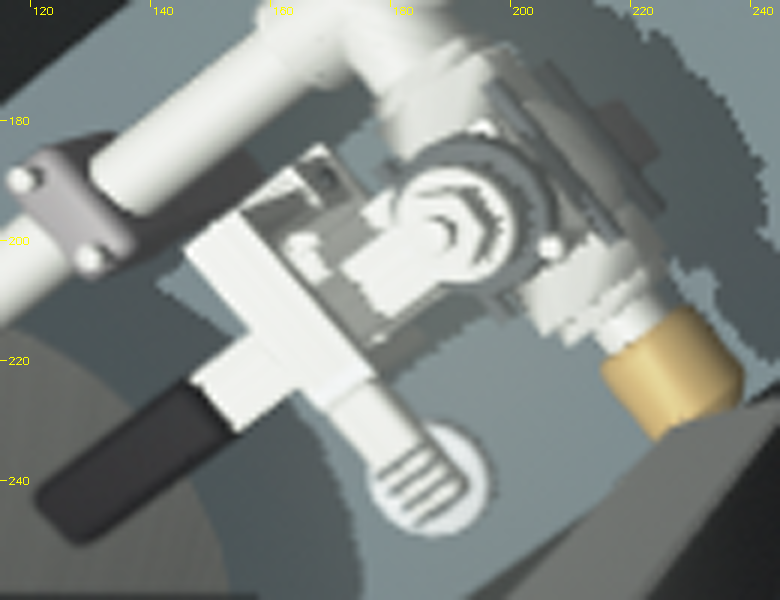

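Run:
```python
from h import *
c=load("w1"); o=c["obs"]; t=load("top0"); s=load("side0")
g=lambda uv,z:onz(c,uv,z,o)
P={}
for nm,uv,z in [("pnut",(281.5,65.5),.129),("psl",(271,149.5),.1205),("bnut",(189,198.5),.129),("bsl",(138,237),.1205),("tabfar",(187,244),.134),("tabnear",(173,225.5),.134),("sl_in",(151,227.5),.1205),("sl_out",(125,246.5),.1205)]:
    P[nm]=g(uv,z); print(nm,P[nm].round(4), "top",proj(t,P[nm]).round(1),"side",proj(s,P[nm]).round(1))
d=P["psl"]-P["pnut"]; print("pump r",np.hypot(*d[:2]),"ang",np.arctan2(-d[0],d[1]))
d=P["bsl"]-P["bnut"]; print("bleed r",np.hypot(*d[:2]),"ang",np.arctan2(-d[0],d[1]))
d=P["sl_out"]-P["sl_in"];print("sleeve",np.hypot(*d[:2]),"ang",np.arctan2(-d[0],d[1]))
d=P["tabnear"]-P["tabfar"];print("tab",np.hypot(*d[:2]),"ang",np.arctan2(d[1],d[0]))
a=.19
for nm in P:
    d=P[nm]-P["bnut"]; print(nm,"station rel bleed",(np.cos(a)*d[0]+np.sin(a)*d[1]).round(4),(-np.sin(a)*d[0]+np.cos(a)*d[1]).round(4))
# disc ellipse
V=c["frame"].astype(int).sum(2)>600
pts=[(u,v) for u,v in [(251,63),(317.2,68),(284,33.3),(258,45),(306,42),(313,52)]]
W=np.array([g(p,.100)[:2] for p in pts]); 
A=np.c_[2*W,np.ones(len(W))]; x=np.linalg.lstsq(A,(W**2).sum(1),rcond=None)[0]; print("disc c",x[:2],"r",np.sqrt(x[2]+x[:2]@x[:2]))
```

```text
pnut [ 0.6658 -0.1541  0.129 ] top [395.7 154.6] side [389.9 223.6]
psl [ 0.5749 -0.0926  0.1205] top [371.3 189.3] side [346.3 219.8]
bnut [0.5606 0.0463 0.129 ] top [316.8 192.6] side [322.3 189.1]
bsl [0.5398 0.1547 0.1205] top [273.8 200.2] side [302.8 173. ]
tabfar [0.5012 0.0821 0.134 ] top [301.8 215.2] side [297.4 184.9]
tabnear [0.5349 0.0862 0.134 ] top [300.6 201.8] side [308.7 181.8]
sl_in [0.5448 0.1277 0.1205] top [284.6 198.6] side [307.4 177.5]
sl_out [0.5348 0.1823 0.1205] top [262.8 201.9] side [298.3 168.5]
pump r 0.10981727125530118 ang 0.9756045324495157
bleed r 0.11041246691614237 ang 0.18929626441160272
sleeve 0.05558393235871106 ang 0.1815265431931895
tab 0.03396988181060718 ang 0.12047332573705549
pnut station rel bleed 0.0655 -0.2167
psl station rel bleed -0.0122 -0.139
bnut station rel bleed 0.0 0.0
bsl station rel bleed 0.0001 0.1104
tabfar station rel bleed -0.0516 0.0464
tabnear station rel bleed -0.0177 0.0441
sl_in station rel bleed -0.0001 0.0829
sl_out station rel bleed 0.0003 0.1385
disc c [ 0.66666803 -0.15424822] r 0.0467747430095206
```

>>> jog_arm([
  [[18,11,-30],[0,0,-0.5],70],
  [[36,22,-65],[0,0,-1],60],
  [[54,33,-100],[0,0,-1.5],50],
  [[70,43,-140],[0,0,-2],50],
  [[70,43,-165],[0,0,-2],50],
])

```text
time_s: 1.87
ee_pos: [0.5717, -0.0944, 0.1741]
eef_rot: [3.141, 0.003, -0.592]
force: [-0.3, 0.1, -1.6]
grip_width: 0.0641
```

```bash
cat >> h.py <<'E'
def look(n):
    o,c=grab("wrist"); c["obs"]=o; np.save(f"pics/{n}.npy",c,allow_pickle=True); print(o["ee_pos"].round(4),o["eef_rot"].round(3),o["time_s"],o["force"].round(1),o["grip_width"])
    cv2.imwrite(f"pics/{n}.png",c["frame"][:,:,::-1]); return o,c
E
python3 - <<'E'
from h import *
o,c=look("w2")
E
```

```text
[ 0.5717 -0.0944  0.1741] [ 3.141e+00  3.000e-03 -5.920e-01] 1.8667 [-0.3  0.1 -1.6] 0.06408187740915931
```

View pics/w2.png

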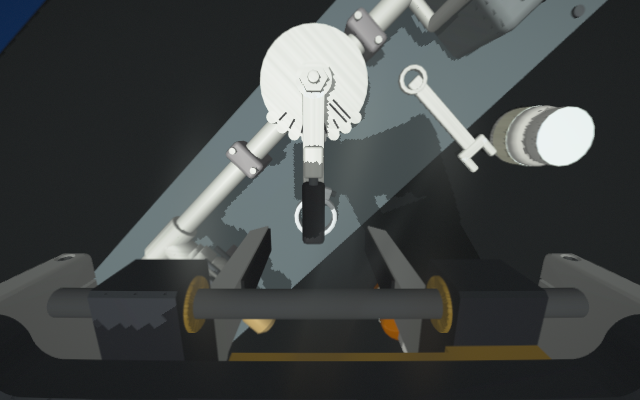

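The lever is vertical in the wrist image, with the sleeve centre near (313,212) and the nut near (313,76).

Run:
```python
from h import *
c=load("w2"); o=c["obs"]
a=onz(c,(313,212),.1205,o); b=onz(c,(313,75.5),.129,o); print(a,b, np.hypot(*(a-b)[:2]), np.arctan2(-(a-b)[0],(a-b)[1]))
Rt=R.from_euler("xyz",o["eef_rot"]).as_matrix(); print("tool rel",Rt.T@(a-o["ee_pos"]))
m=(c["frame"].astype(int).sum(2)>540)
```

```text
[ 0.57694983 -0.09316993  0.1205    ] [ 0.6668961 -0.1542237  0.129    ] 0.10871014608809083 0.9744541127083914
tool rel [ 0.00385686 -0.00400733  0.05358422]
```

>>> jog_arm([
  [[0,0,-25],[0,0,0],50],
  [[0,0,-50],[0,0,0],50],
  [[0,0,-70],[0,0,0],50],
  [[0,0,-80],[0,0,0],50],
  [[0,0,-80],[0,0,0],45],
], squeeze=25)

```text
time_s: 2.33
ee_pos: [0.5705, -0.0957, 0.0966]
eef_rot: [3.141, 0.002, -0.591]
force: [0.3, 0.2, 0.0]
grip_width: 0.0464
```

>>> jog_arm([
  [[0,0,0],[0,0,0],30],
  [[0,0,0],[0,0,0],12],
  [[0,0,0],[0,0,0],12],
  [[0,0,0],[0,0,0],12],
  [[0,0,0],[0,0,0],12],
])

```text
time_s: 2.75
ee_pos: [0.5722, -0.0946, 0.099]
eef_rot: [-3.14, -0.002, -0.59]
force: [1.9, 5.6, 6.9]
grip_width: 0.0197
```

```bash
cat >> h.py <<'E'
def arc(r,p0,steps):
    for k in steps:
        p=p0+k*np.radians(5); print(k,(1000*r*np.array([-np.sin(p)+np.sin(p0),np.cos(p)-np.cos(p0)])).round(1))
E
python3 -c "
from h import *
arc(.1115,.98,range(1,11))"
```

```text
1 [-5.1 -8.3]
2 [ -9.4 -17. ]
3 [-12.9 -26.1]
4 [-15.7 -35.4]
5 [-17.6 -45. ]
6 [-18.6 -54.6]
7 [-18.9 -64.3]
8 [-18.3 -74.1]
9 [-16.8 -83.7]
10 [-14.5 -93.1]
```

>>> jog_arm([
  [[-5,-8,0],[0,0,1],12],
  [[-9,-17,0],[0,0,2],12],
  [[-13,-26,0],[0,0,3],12],
  [[-16,-35,0],[0,0,4],12],
  [[-18,-45,0],[0,0,5],12],
])

```text
time_s: 3.17
ee_pos: [0.5556, -0.1406, 0.0992]
eef_rot: [3.141, -0.007, -0.15]
force: [18.8, -1.3, -3.4]
grip_width: 0.02
```

>>> jog_arm([
  [[-1,-10,0],[0,0,1],12],
  [[-1,-20,0],[0,0,2],12],
  [[0,-29,0],[0,0,3],12],
  [[1,-39,0],[0,0,4],12],
  [[1,-39,0],[0,0,4],12],
])

```text
time_s: 3.58
ee_pos: [0.5576, -0.1794, 0.0991]
eef_rot: [3.14, -0.008, 0.2]
force: [20.5, 9.2, 0.4]
grip_width: 0.0195
```

>>> jog_arm([
  [[4,2,0],[0,0,0],12],
  [[4,2,0],[0,0,0],12],
  [[4,2,0],[0,0,0],50],
  [[4,2,0],[0,0,0],50],
  [[4,2,0],[0,0,0],50],
])

```text
time_s: 4.0
ee_pos: [0.5585, -0.177, 0.0978]
eef_rot: [3.141, -0.0, 0.195]
force: [0.3, 0.2, 0.3]
grip_width: 0.0365
```

>>> jog_arm([
  [[0,0,20],[0,0,0],50],
  [[0,0,60],[0,0,0],50],
  [[0,0,100],[0,0,0],50],
  [[0,0,130],[0,0,0],50],
  [[0,0,130],[0,0,0],50],
])

```text
time_s: 4.42
ee_pos: [0.5602, -0.1776, 0.2345]
eef_rot: [3.136, -0.008, 0.195]
force: [0.2, 0.5, -0.3]
grip_width: 0.0497
```

Run:
```python
from h import *
o,c=look("w3")
o,t=grab("top"); np.save("pics/top1.npy",t,allow_pickle=True); crop(t,330,120,430,245,5,"top1c")
```

```text
[ 0.5602 -0.1776  0.2345] [ 3.136 -0.008  0.195] 4.4167 [ 0.2  0.5 -0.3] 0.04973690166675532
```

View pics/w3.png

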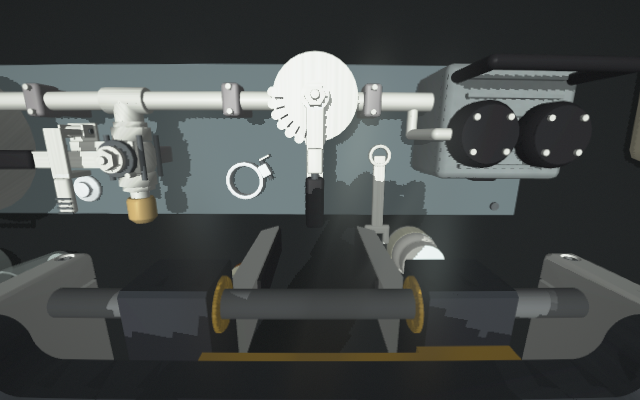

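View pics/top1c.png

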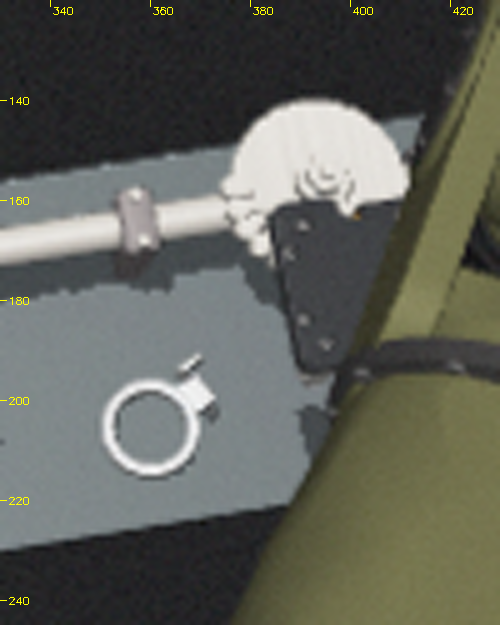

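Tool yaw is 0.195 and the lever is vertical in the picture: nut (315,95), sleeve about (315,201). All six other marks are on its left, so it's in the last notch. I'll check the angle against the pipe numerically.

Run:
```python
from h import *
c=load("w3"); o=c["obs"]; g=lambda uv,z:onz(c,uv,z,o)
crop(c,255,45,375,235,4,"w3a"); crop(c,20,80,170,225,5,"w3b")
f=c["frame"].astype(int).sum(2)
def edge(u,v0,v1):
    col=f[v0:v1,u]; d=np.diff(col); i=np.argmax(d); return v0+i+1
a=[];
for u in list(range(170,215))+list(range(245,262)):
    col=(f[80:120,u]>450); vs=np.where(col)[0]
    if len(vs): a.append(g((u,80+vs.mean()+.5),.078)[:2])
l=cv2.fitLine(np.array(a,np.float32),cv2.DIST_HUBER,0,.01,.01).ravel(); d=l[:2]*np.sign(l[1]); print("pipe yaw",np.arctan2(-d[0],d[1]))
n=g((315,95),.129)
m=np.argwhere(f[176:228,300:330]<170)[:,::-1]+[300,176]; print(len(m),m.mean(0),m.min(0),m.max(0)); 
W=np.array([g(p+.5,.1205)[:2] for p in m]); print(W.mean(0), n)
e=W.mean(0)-n[:2]; print(np.hypot(*e),"lever ang",np.arctan2(-e[0],e[1]))
```

```text
pipe yaw 0.18698461
900 [314.62555556 208.88444444] [300 177] [329 227]
[ 0.55075937 -0.17732959] [ 0.66555737 -0.15480536  0.129     ]
0.11698684669743233 lever ang 1.7645425524871392
```

View pics/w3a.png

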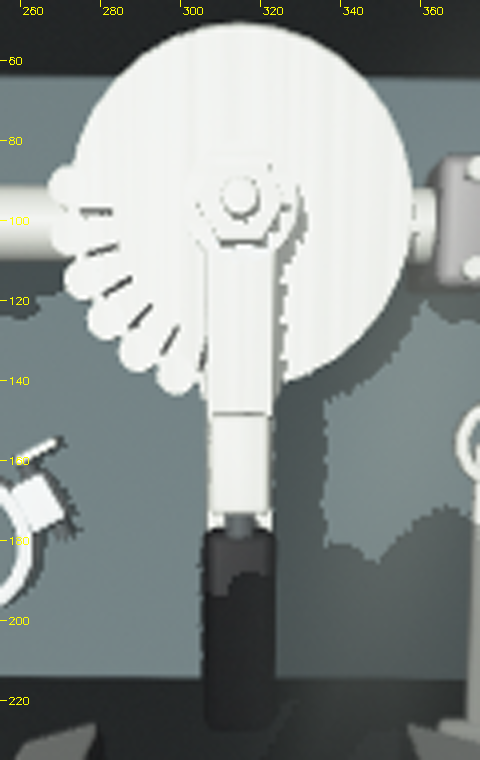

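View pics/w3b.png

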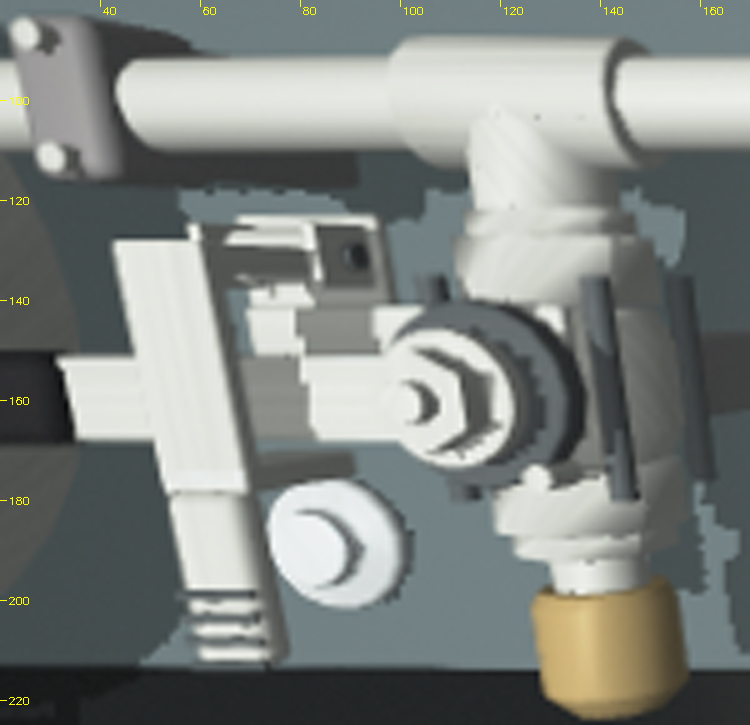

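>>> jog_arm([
  [[-15,40,10],[0,0,0],50],
  [[-30,80,20],[0,0,0],50],
  [[-50,120,25],[0,0,0],50],
  [[-70,160,25],[0,0,0],50],
  [[-90,200,25],[0,0,0],50],
])

```text
time_s: 4.93
ee_pos: [0.473, 0.0122, 0.2512]
eef_rot: [-3.141, 0.002, 0.194]
force: [0.4, 0.1, 0.0]
grip_width: 0.05
```

>>> jog_arm([
  [[0,30,0],[0,0,0],50],
  [[0,55,0],[0,0,0],50],
  [[0,55,0],[0,0,0],50],
  [[0,55,0],[0,0,0],50],
])

```text
time_s: 5.27
ee_pos: [0.4741, 0.0666, 0.2512]
eef_rot: [-3.141, 0.002, 0.197]
force: [0.4, -0.8, 0.5]
grip_width: 0.0497
```

Run:
```python
from h import *
o,c=look("w4"); crop(c,210,20,410,220,4,"w4a")
```

```text
[0.4741 0.0666 0.2512] [-3.141e+00  2.000e-03  1.970e-01] 5.2667 [ 0.4 -0.8  0.5] 0.04971509172970156
```

View pics/w4.png

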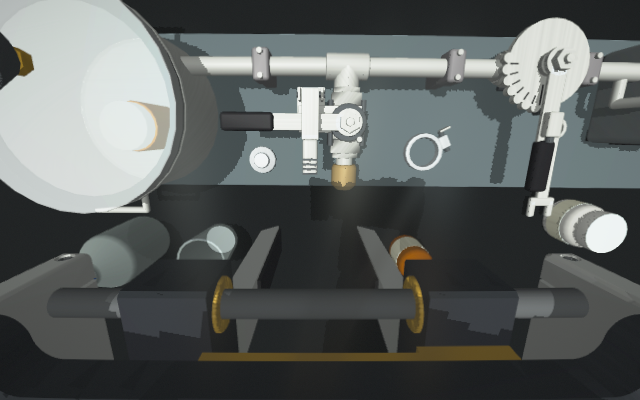

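View pics/w4a.png

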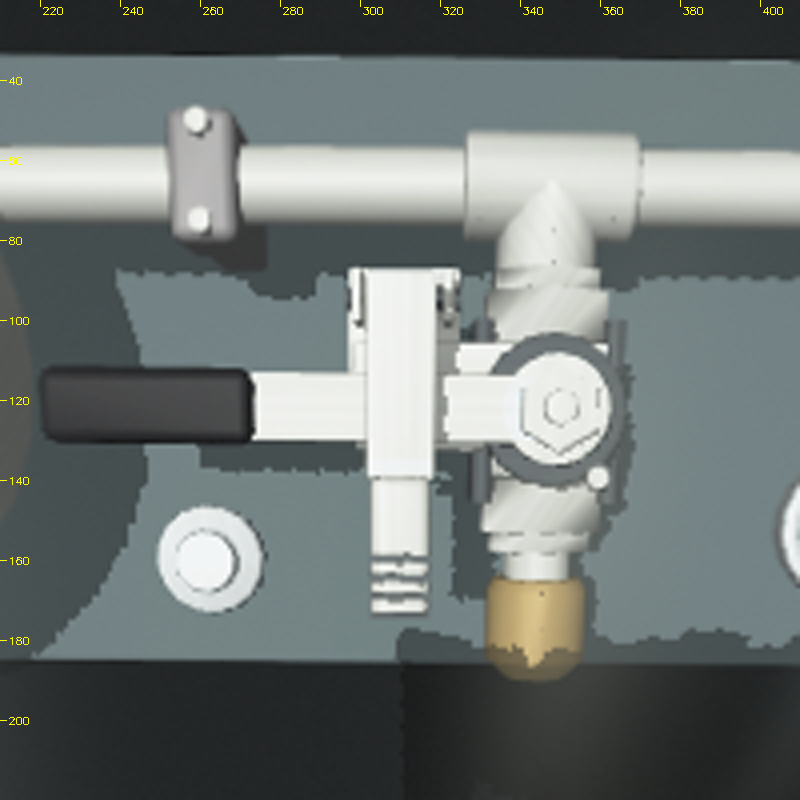

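The close view shows the catch tab spanning columns 302–317 and rows 139–173, the bleed nut at (349,121) and the bleed sleeve at columns 219–272, rows 112–130.

Run:
```python
from h import *
c=load("w4"); o=c["obs"]; g=lambda uv,z:onz(c,uv,z,o)
a=.19; ex=np.array([np.cos(a),np.sin(a)]); ey=np.array([-np.sin(a),np.cos(a)])
nut=g((350,121),.129)
for nm,uv,z in [("nut",(350,121),.129),("nut base",(349,122),.122),("tab mid",(309.5,156.5),.134),("tab near",(309.5,139.5),.134),("tab far",(309.5,173.3),.134),("tabL",(302.5,160),.134),("tabR",(316.5,160),.134),("sleeve",(245.5,121),.1205),("sl in",(272,121),.1205),("sl out",(219.5,121),.1205),("chamber edge",(175,110),.158)]:
    p=g(uv,z); d=(p-nut)[:2]; print(nm,p.round(4),"st",(d@ex).round(4),(d@ey).round(4))
```

```text
nut [0.5621 0.0497 0.129 ] st 0.0 0.0
nut base [0.5614 0.0498 0.122 ] st -0.0007 0.0003
tab mid [0.5182 0.0841 0.134 ] st -0.0366 0.0421
tab near [0.5355 0.0875 0.134 ] st -0.0191 0.0421
tab far [0.5007 0.0808 0.134 ] st -0.0544 0.0421
tabL [0.5132 0.0907 0.134 ] st -0.0403 0.0495
tabR [0.5161 0.0762 0.134 ] st -0.0402 0.0347
sleeve [0.5408 0.1589 0.1205] st -0.0003 0.1112
sl in [0.5463 0.1309 0.1205] st -0.0002 0.0828
sl out [0.5354 0.1864 0.1205] st -0.0005 0.1393
chamber edge [0.5381 0.2159 0.158 ] st 0.0078 0.1677
```

>>> jog_arm([
  [[15,6,-20],[0,0,0],36],
  [[30,12,-50],[0,0,0],36],
  [[40,16,-85],[0,0,0],36],
  [[40,16,-100],[0,0,0],36],
  [[40,16,-100],[0,0,0],36],
], squeeze=10)

```text
time_s: 5.73
ee_pos: [0.513, 0.0805, 0.1481]
eef_rot: [-3.141, 0.008, 0.193]
force: [0.0, 1.1, -1.0]
grip_width: 0.036
```

Run:
```python
from h import *
o,c=look("w5"); crop(c,210,120,410,270,4,"w5a")
p=onz(c,(0,0),.1,o)
print(proj(c,[.518,.084,.134],o))
```

```text
[0.513  0.0805 0.1481] [-3.141  0.008  0.193] 5.7333 [ 0.   1.1 -1. ] 0.035982847688786165
[314.24539081 224.37114524]
```

View pics/w5a.png

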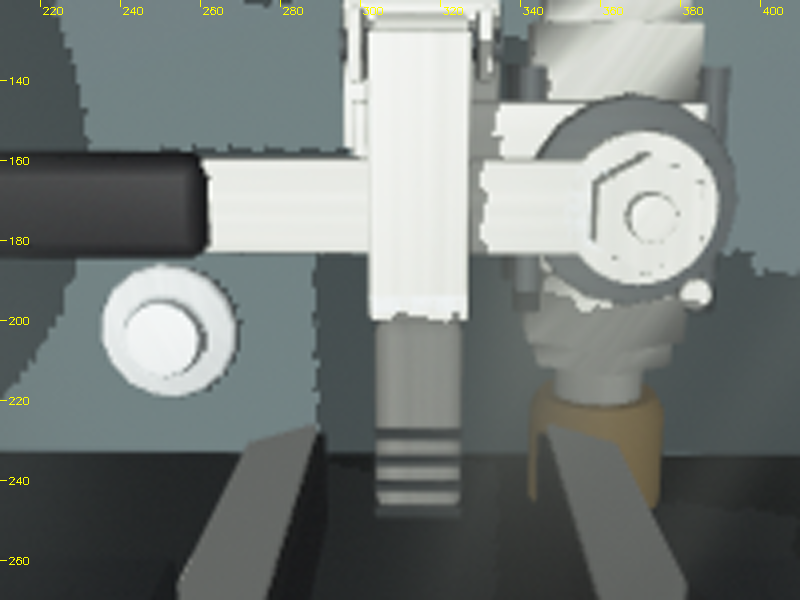

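The tab's midline is at column 314 and the finger gap's at about 317, so it's nearly centred. Next I'll lower and grip.

>>> jog_arm([
  [[0,2,-15],[0,0,0],36],
  [[0,2,-28],[0,0,0],36],
  [[0,2,-28],[0,0,0],20],
  [[0,2,-28],[0,0,0],10],
  [[0,2,-28],[0,0,0],10],
])

```text
time_s: 6.2
ee_pos: [0.5152, 0.0834, 0.1263]
eef_rot: [3.141, -0.002, 0.194]
force: [0.8, 0.1, -0.6]
grip_width: 0.0196
```

Run:
```python
from h import *
print(ctrl.get_obs()["ee_pos"],ctrl.get_obs()["force"])
r=.0817;e0=.376;a=.19
for th in np.arange(.1,2.05,.1):
    d=r*(np.cos(e0)-np.cos(e0+th)); z=r*(np.sin(e0+th)-np.sin(e0)); print(th.round(2),(1000*np.array([d*np.cos(a),d*np.sin(a),z])).round(0))
```

```text
[0.51523159 0.08344317 0.12625359] [ 0.75932182  0.13623044 -0.62964307]
0.1 [3. 1. 7.]
0.2 [ 7.  1. 14.]
0.3 [12.  2. 21.]
0.4 [17.  3. 27.]
0.5 [23.  4. 33.]
0.6 [30.  6. 38.]
0.7 [37.  7. 42.]
0.8 [44.  8. 45.]
0.9 [51. 10. 48.]
1.0 [59. 11. 50.]
1.1 [67. 13. 51.]
1.2 [75. 14. 52.]
1.3 [83. 16. 51.]
1.4 [91. 17. 50.]
1.5 [99. 19. 48.]
1.6 [106.  20.  45.]
1.7 [113.  22.  41.]
1.8 [120.  23.  37.]
1.9 [127.  24.  32.]
2.0 [132.  25.  27.]
```

>>> jog_arm([
  [[0,0,-3],[0,0,0],10],
  [[0,0,-3],[0,0,0],10],
  [[0,0,-3],[0,0,0],10],
])

```text
time_s: 6.45
ee_pos: [0.5157, 0.0836, 0.1235]
eef_rot: [3.141, -0.003, 0.194]
force: [-0.9, -1.5, 7.6]
grip_width: 0.0157
```

>>> jog_arm([
  [[3,1,8],[0,0,0],10],
  [[7,1,15],[0,0,0],10],
  [[12,2,22],[0,0,0],10],
  [[17,3,28],[0,0,0],10],
  [[23,4,34],[0,0,0],10],
])

```text
time_s: 6.87
ee_pos: [0.5381, 0.0878, 0.1564]
eef_rot: [3.142, -0.0, 0.194]
force: [2.1, -0.5, -4.8]
grip_width: 0.0159
```

>>> jog_arm([
  [[7,2,5],[0,0,0],10],
  [[14,3,9],[0,0,0],10],
  [[21,4,12],[0,0,0],10],
  [[28,6,15],[0,0,0],10],
  [[36,7,17],[0,0,0],10],
])

```text
time_s: 7.28
ee_pos: [0.5741, 0.0947, 0.1728]
eef_rot: [3.141, 0.001, 0.195]
force: [0.2, -0.2, -5.2]
grip_width: 0.0158
```

Still held with low forces. I'll go on over the top and down to the back.

>>> jog_arm([
  [[8,2,1],[0,0,0],10],
  [[16,3,2],[0,0,0],10],
  [[24,5,1],[0,0,0],10],
  [[32,6,0],[0,0,0],10],
  [[40,8,-2],[0,0,0],10],
])

```text
time_s: 7.7
ee_pos: [0.6143, 0.1027, 0.1705]
eef_rot: [3.141, 0.0, 0.194]
force: [-0.2, -6.4, -2.5]
grip_width: 0.0158
```

>>> jog_arm([
  [[7,1,-3],[0,0,0],10],
  [[14,3,-7],[0,0,0],10],
  [[21,4,-11],[0,0,0],10],
  [[27,5,-15],[0,0,0],10],
  [[27,5,-15],[0,0,0],10],
])

```text
time_s: 8.12
ee_pos: [0.6417, 0.1079, 0.1548]
eef_rot: [3.142, -0.0, 0.194]
force: [1.6, -4.5, 0.6]
grip_width: 0.016
```

Now release: open slightly, rise straight up and look.

>>> jog_arm([
  [[0,0,0],[0,0,0],36],
  [[0,0,0],[0,0,0],36],
  [[0,0,0],[0,0,0],36],
  [[0,0,15],[0,0,0],36],
  [[0,0,40],[0,0,0],36],
])

```text
time_s: 8.53
ee_pos: [0.6394, 0.108, 0.1936]
eef_rot: [-3.141, 0.005, 0.195]
force: [0.6, 0.4, 0.4]
grip_width: 0.0358
```

>>> jog_arm([
  [[-35,0,30],[0,0,0],50],
  [[-70,5,50],[0,0,0],50],
  [[-105,10,60],[0,0,0],50],
  [[-140,15,60],[0,0,0],50],
  [[-150,20,60],[0,0,0],50],
])

```text
time_s: 8.95
ee_pos: [0.4872, 0.1283, 0.257]
eef_rot: [-3.141, -0.002, 0.195]
force: [1.1, 0.7, 0.8]
grip_width: 0.0502
```

Run:
```python
from h import *
o,c=look("w6")
```

```text
[0.4872 0.1283 0.257 ] [-3.141e+00 -2.000e-03  1.950e-01] 8.95 [1.1 0.7 0.8] 0.050196964541819565
```

View pics/w6.png

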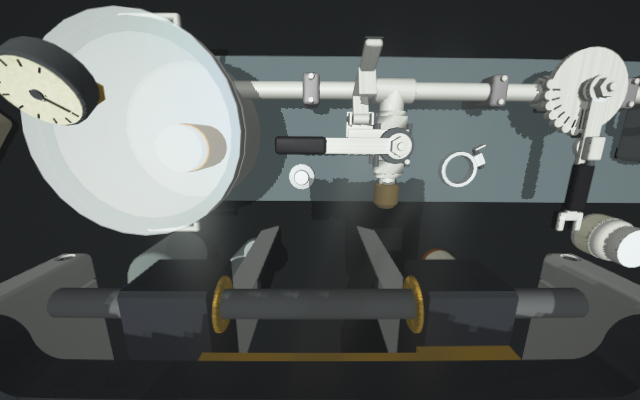

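The catch now lies back over the pipe, with its tab at (373,48), and the bleed lever is free (sleeve at (300,145)). I'll check the catch angle and the gauge clearance.

Run:
```python
from h import *
c=load("w6"); o=c["obs"]; g=lambda uv,z:onz(c,uv,z,o)
a=.19; ex=np.array([np.cos(a),np.sin(a),0]); ey=np.array([-np.sin(a),np.cos(a),0])
H=np.array([.518,.084,.100])+.072*ex
for th in (1.6,1.8,2.0): 
    e=.395+th; print(th,proj(c,H-.078*np.cos(e)*ex+[0,0,.078*np.sin(e)],o).round(1))
for nm,uv,z in [("gauge rim near",(100,85),.225),("gauge c",(40,90),.23),("gaugelow",(70,125),.2),("nut",(401,146),.129),("sleeve",(300.5,145),.1205),("chamber edge",(244,110),.158)]: print(nm,g(uv,z).round(4))
```

```text
1.6 [374.3  69.6]
1.8 [373.3  55.5]
2.0 [371.8  44.9]
gauge rim near [0.5597 0.3024 0.225 ]
gauge c [0.5482 0.3414 0.23  ]
gaugelow [0.5238 0.3459 0.2   ]
nut [0.5616 0.0507 0.129 ]
sleeve [0.5409 0.1585 0.1205]
chamber edge [0.5645 0.2155 0.158 ]
```

>>> jog_arm([
  [[0,0,0],[0,0,1.3],60],
  [[0,0,0],[0,0,2.6],60],
  [[0,0,0],[0,0,3.9],60],
  [[0,0,0],[0,0,5.2],60],
  [[0,0,0],[0,0,6.5],60],
])

```text
time_s: 9.42
ee_pos: [0.4912, 0.1279, 0.2554]
eef_rot: [-3.141, 0.0, 0.767]
force: [-0.1, 0.3, -0.0]
grip_width: 0.0601
```

>>> jog_arm([
  [[10,5,0],[0,0,1.3],60],
  [[20,10,0],[0,0,2.6],60],
  [[30,15,0],[0,0,3.9],60],
  [[40,20,0],[0,0,5.2],60],
  [[50,25,0],[0,0,6.5],60],
])

```text
time_s: 9.83
ee_pos: [0.5417, 0.1531, 0.2553]
eef_rot: [-3.141, -0.0, 1.335]
force: [-0.6, 0.5, 1.3]
grip_width: 0.0599
```

>>> jog_arm([
  [[4,2,-10],[0,0,1.3],60],
  [[4,2,-30],[0,0,2.6],60],
  [[4,2,-50],[0,0,3.9],60],
  [[4,2,-75],[0,0,5],50],
  [[4,2,-80],[0,0,5],50],
])

```text
time_s: 10.25
ee_pos: [0.5437, 0.1545, 0.1715]
eef_rot: [-3.136, -0.0, 1.77]
force: [-0.4, 1.3, -0.4]
grip_width: 0.0515
```

Run:
```python
from h import *
o,c=look("w7")
print(o["qpos"])
a=.19; S=np.array([.5617,.0499]); p=o["ee_pos"][:2]-S
print("station rel stem", p@[np.cos(a),np.sin(a)], p@[-np.sin(a),np.cos(a)])
```

```text
[0.5437 0.1545 0.1715] [-3.136 -0.     1.77 ] 10.25 [-0.4  1.3 -0.4] 0.05147679025149353
[2.11974625e-01 3.65865543e-01 1.51417540e+00 1.84594717e-04
 1.26716230e+00 1.29119656e-02]
station rel stem 0.0021099206953057587 0.10611302212802587
```

View pics/w7.png

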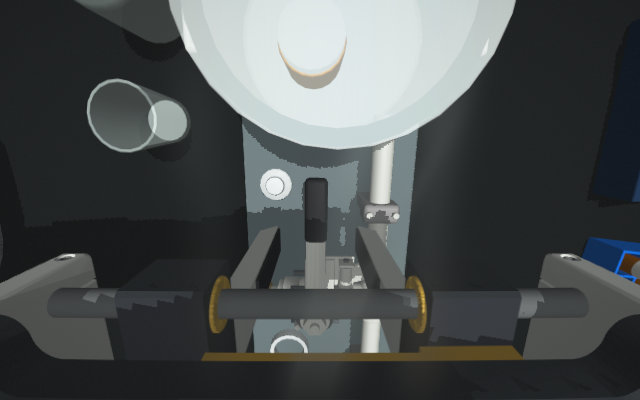

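The lever is straight between the open fingers (sleeve at (316,210)). I'll descend and grip.

>>> jog_arm([
  [[-2,1,-25],[0,0,0],50],
  [[-2,1,-50],[0,0,0],50],
  [[-2,1,-70],[0,0,0],50],
  [[-2,1,-77],[0,0,0],45],
  [[-2,1,-77],[0,0,0],30],
], squeeze=40)

```text
time_s: 10.72
ee_pos: [0.5426, 0.1557, 0.0982]
eef_rot: [-3.14, -0.0, 1.763]
force: [0.4, -0.4, 0.5]
grip_width: 0.0416
```

>>> jog_arm([
  [[0,0,0],[0,0,0],12],
  [[0,0,0],[0,0,0],12],
  [[0,0,0],[0,0,0],12],
  [[0,0,0],[0,0,0],12],
  [[0,0,0],[0,0,0],12],
])

```text
time_s: 11.13
ee_pos: [0.5419, 0.1557, 0.1001]
eef_rot: [-3.14, -0.0, 1.765]
force: [-11.7, -2.2, 10.9]
grip_width: 0.0196
```

Run:
```python
from h import *
o=ctrl.get_obs(); S=np.array([.5617,.0499]); p=o["ee_pos"][:2]-S
print(p,np.hypot(*p),np.arctan2(-p[0],p[1]),o["eef_rot"])
arc(np.hypot(*p),.19,range(1,19)); arc(np.hypot(*p),.19+np.radians(25),range(1,6));arc(np.hypot(*p),.19+np.radians(50),range(1,6));arc(np.hypot(*p),.19+np.radians(75),range(1,6))
```

```text
[-0.01983698  0.10583014] 0.10767323311442546 0.18529163893905623 [-3.14002132e+00 -4.07548011e-05  1.76489759e+00]
1 [-9.1 -2.2]
2 [-18.1  -5.1]
3 [-26.7  -8.9]
4 [-34.9 -13.3]
5 [-42.8 -18.5]
6 [-50.1 -24.3]
7 [-57.  -30.8]
8 [-63.2 -37.8]
9 [-68.8 -45.3]
10 [-73.7 -53.3]
11 [-77.9 -61.7]
12 [-81.4 -70.5]
13 [-84.1 -79.5]
14 [-86.  -88.7]
15 [-87.1 -98. ]
16 [ -87.3 -107.4]
17 [ -86.8 -116.8]
18 [ -85.4 -126.1]
1 [-7.4 -5.8]
2 [-14.2 -12.3]
3 [-20.4 -19.3]
4 [-26.  -26.8]
5 [-31.  -34.8]
1 [-4.2 -8.4]
2 [ -7.7 -17.1]
3 [-10.4 -26.1]
4 [-12.2 -35.3]
5 [-13.3 -44.7]
1 [-0.3 -9.4]
2 [  0.3 -18.8]
3 [  1.7 -28.1]
4 [  3.8 -37.2]
5 [  6.8 -46.1]
```

>>> jog_arm([
  [[-9,-2,1],[0,0,1],12],
  [[-18,-5,1],[0,0,2],12],
  [[-27,-9,2],[0,0,3],12],
  [[-35,-13,2],[0,0,4],12],
  [[-43,-18,2],[0,0,5],12],
])

```text
time_s: 11.55
ee_pos: [0.4991, 0.1377, 0.1005]
eef_rot: [-3.142, -0.0, 2.205]
force: [6.5, -2.7, -11.8]
grip_width: 0.0195
```

>>> jog_arm([
  [[-7,-6,0],[0,0,1],12],
  [[-14,-12,0],[0,0,2],12],
  [[-20,-19,0],[0,0,3],12],
  [[-26,-27,0],[0,0,4],12],
  [[-31,-35,0],[0,0,5],12],
])

```text
time_s: 11.97
ee_pos: [0.4678, 0.1029, 0.1005]
eef_rot: [3.141, -0.001, 2.642]
force: [2.7, 4.7, -11.4]
grip_width: 0.0201
```

>>> jog_arm([
  [[-4,-8,-1],[0,0,1],12],
  [[-8,-17,-1],[0,0,2],12],
  [[-10,-26,-1],[0,0,3],12],
  [[-12,-35,-1],[0,0,4],12],
  [[-13,-45,-1],[0,0,5],12],
])

```text
time_s: 12.38
ee_pos: [0.4541, 0.0583, 0.1001]
eef_rot: [3.14, -0.003, 3.078]
force: [-11.4, 7.1, 5.1]
grip_width: 0.0195
```

>>> jog_arm([
  [[0,-9,0],[0,0,1],12],
  [[0,-19,0],[0,0,2],12],
  [[2,-28,0],[0,0,3],12],
  [[2,-28,0],[0,0,3],12],
  [[2,-28,0],[0,0,3],12],
])

```text
time_s: 12.8
ee_pos: [0.4557, 0.0299, 0.1001]
eef_rot: [3.14, -0.005, -2.948]
force: [-17.5, 3.3, 9.5]
grip_width: 0.0197
```

Run:
```python
from h import *
o,c=look("w8"); S=np.array([.5617,.0499]); p=o["ee_pos"][:2]-S
print(p,np.hypot(*p),np.arctan2(-p[0],p[1])-.19,o["eef_rot"],o["moment"],o["tau"].round(2),o["qpos"].round(2))
for n in ["top","side"]:
    _,t=grab(n); np.save(f"pics/{n}8.npy",t,allow_pickle=True); cv2.imwrite(f"pics/{n}8.png",t["frame"][:,:,::-1])
```

```text
[0.4557 0.0299 0.1001] [ 3.14  -0.005 -2.948] 12.8 [-17.5   3.3   9.5] 0.019654213328300574
[-0.10604437 -0.02002973] 0.10791940583926712 1.567477671462506 [ 3.13996173 -0.00454779 -2.9475542 ] [ 0.46787461  3.08264867 -0.15694901] [ -2.74 -40.91 -36.25  -0.62  -4.48  -0.65] [-0.02  0.22  1.89  0.    1.04 -1.78]
```

View pics/w8.png

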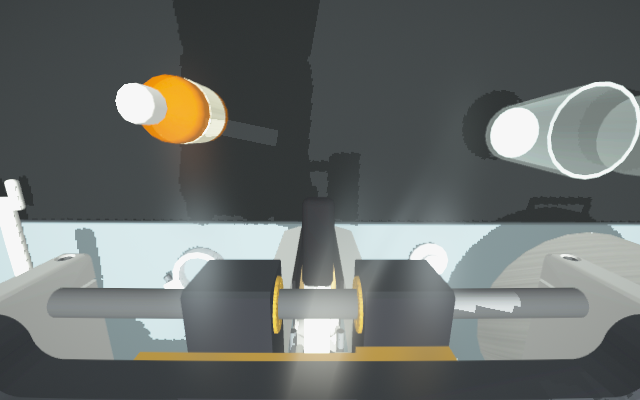

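View pics/top8.png

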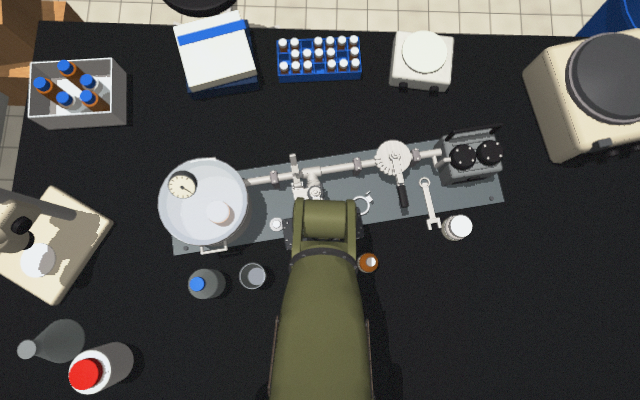

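View pics/side8.png

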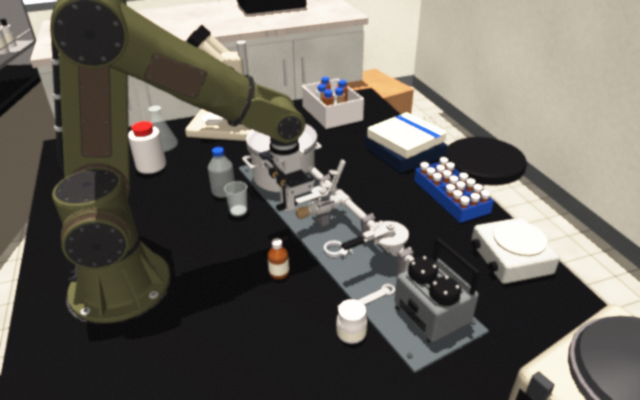

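All the bench items look unmoved, the catch is back, and the lever is near 1.57. I'll press gently on to feel the stop and relieve the radial and vertical load.

>>> jog_arm([
  [[-1,-1,1],[0,0,0],12],
  [[-1,-2,1],[0,0,0.2],12],
  [[-1,-2,1],[0,0,0.2],12],
  [[-1,-2,1],[0,0,0.2],12],
])

```text
time_s: 13.28
ee_pos: [0.4557, 0.029, 0.1004]
eef_rot: [3.139, -0.002, -2.93]
force: [-3.1, 12.1, -9.2]
grip_width: 0.0194
```

>>> jog_arm([
  [[0,-2,0],[0,0,0],12],
  [[0,-2,0],[0,0,0],12],
  [[0,-2,0],[0,0,0],12],
])

```text
time_s: 13.53
ee_pos: [0.4557, 0.0286, 0.1004]
eef_rot: [3.136, -0.001, -2.93]
force: [-3.2, 27.6, -9.0]
grip_width: 0.0198
```

The stop is clear: 15 N more for 0.4 mm of travel. I'll ease back slightly and keep it pressed.

>>> jog_arm([
  [[0,1,-0.5],[0,0,0],12],
  [[0,1,-0.5],[0,0,0],12],
  [[0,1,-0.5],[0,0,0],12],
  [[0,1,-0.5],[0,0,0],12],
  [[0,1,-0.5],[0,0,0],12],
])

```text
time_s: 13.95
ee_pos: [0.4557, 0.0289, 0.1003]
eef_rot: [3.138, -0.001, -2.93]
force: [-4.7, 19.9, -3.4]
grip_width: 0.0193
```

Run:
```python
from h import *
t0=load("top0"); _,t=grab("top"); crop(t,250,130,480,270,3,"top9c"); 
d=cv2.absdiff(t0["frame"],t["frame"]).max(2)
for nm,b in dict(jar=(445,212,475,242),beaker=(238,262,268,292),screw=(186,265,228,300),amber=(360,250,380,275),spanner=(416,174,442,232),flange=(268,216,285,234)).items():
    x0,y0,x1,y1=b; print(nm,(d[y0:y1,x0:x1]>50).mean().round(3))
S=np.array([.666,-.1545]); a=.19
print(ctrl.get_obs()["ee_pos"],ctrl.get_obs()["force"])
```

```text
jar 0.0
beaker 0.0
screw 0.0
amber 0.086
spanner 0.0
flange 0.069
[0.45567316 0.02882782 0.10026875] [-5.91492078 18.33622944 -2.85424757]
```

View pics/top9c.png

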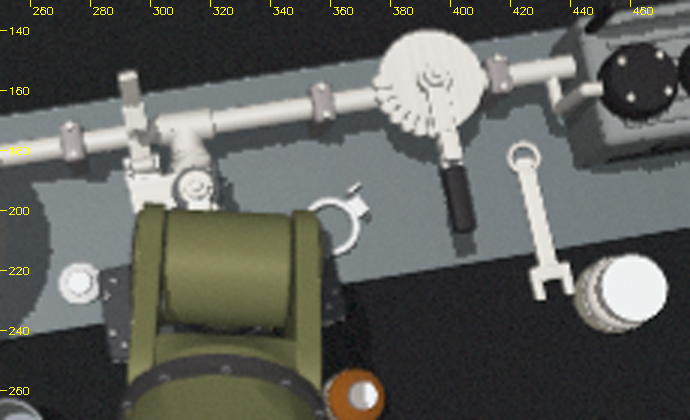

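The top view shows the pump lever across the pipe in its last notch, the catch leaning back at (290,165), and the bench items in place. Handing in.

```bash
python3 -c "
from h import *
print(ctrl.hand_in()); o=ctrl.get_obs(); print(o['time_s'],o['ee_pos'],o['force'],o['grip_width'])"
```

```text
the job is handed in; nothing more can be done
None
the job is handed in; nothing more can be done
```

The job is handed in, at about 14 s of the 54 s allowed, with the gripper still holding the bleed lever open.

- **Pump valve:** I swung the lever from its fourth notch (about 0.785) to the last, double-marked one and let go. Measured from the wrist picture it stood at about 1.574 rad from the pipe line, with the other six marks to one side. The final top view shows it still there.
- **Catch:** I carried it over to the back and released it. It lies at about 1.95 to 2.0 rad by its picture position, just short of or at its stop.
- **Bleed lever:** I gripped it with 40 N and turned it to about 1.57 rad. The push then rose about 15 N for 0.4 mm of travel, which is the stop. I eased off slightly, and it was held at 18 to 20 N against the spring.
- **Other items:** The jar, beaker, screw bottle and spanner showed no change between the first and last top pictures. The amber bottle and flange areas differed a little (7 to 9 % of pixels). I put that down to the arm and its shadow, as both stand in the same place by eye. I checked the clamp ring only by eye; it looks unmoved but is partly hidden by the arm.

**Disagreements:**
- My first distances from lever stem to grip came out at 109–111 mm, against the stated 115 mm. The last pump picture gave 117 mm.
- The index plate radius came out at 47 mm, against 52 mm.
- The wrist and top views disagreed by about 7 mm at the bleed valve until I looked from closer.

The highest tool force I saw reported was about 28 N sideways, while feeling for the stop.

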